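# Replace the diorama's broken footbridge with the one that fits

## Task

On the model landscape, take the grey broken footbridge out of the crossing and lay it flat, right way up, in the grey scrap tray. Then pick out the one new pale wooden bridge whose length fits the crossing and lay it there right way up, fully down on both ledges with its deck flush with the banks. Leave the other two new bridges, the jar, the brush and the little green tent where they are.

Things in the scene. Friction and masses are not known exactly. Their poses are not given: they have to be found in the camera images.
- diorama: Fixed model landscape, 250 (x) x 270 (y) mm, origin at the centre of its underside on the bench. A dry gully 100 mm wide, its bed 12 mm above the bench, runs along x between two green banks whose tops are 42 mm above the bench. A hut on one bank (at x -85, y -105 mm) reaches 83 mm above the bench; bushes near the corners 64 mm.
- crossing (a point): Centre of the bridge crossing at ledge height (32 mm above the bench); axes as the diorama: y across the gully, z up. Each bank has a ledge 14 mm deep (y), 50 mm wide (x), 10 mm below its top: space for a bridge 128 mm long, 50 mm wide, 10 mm deep, open over the 100 mm gully. A seated bridge has its origin at this point and its length along y; either end may go to either bank.
- old_bridge: Loose broken footbridge, weathered grey wood, 122 mm long, 44 mm wide; two planks and part of a handrail missing near its +y end, else shaped as the new ones (deck 10 mm, rail tops 36 mm above underside). Origin: centre of the underside; y along its length, z up. About 70 g. Starts seated in the crossing; pinch it across the 44 mm at mid-length, fingers reaching into the gully.
- bridge_a: Loose new footbridge, pale wood, 98 mm long; the three differ only in length. Origin: centre of the underside; y along its length, x across, z up. 44 mm wide; deck 10 mm thick; a handrail along each side, outer faces flush with the deck edges, tops 36 mm above the underside: pinch across the 44 mm at mid-length. About 56 g. Lies flat, right way up, on the bench, length roughly along world x.
- bridge_b: Loose new footbridge, pale wood, 122 mm long; the three differ only in length. Origin: centre of the underside; y along its length, x across, z up. 44 mm wide; deck 10 mm thick; a handrail along each side, outer faces flush with the deck edges, tops 36 mm above the underside: pinch across the 44 mm at mid-length. About 70 g. Lies flat, right way up, on the bench, length roughly along world x.
- bridge_c: Loose new footbridge, pale wood, 146 mm long; the three differ only in length. Origin: centre of the underside; y along its length, x across, z up. 44 mm wide; deck 10 mm thick; a handrail along each side, outer faces flush with the deck edges, tops 36 mm above the underside: pinch across the 44 mm at mid-length. About 84 g. Lies flat, right way up, on the bench, length roughly along world x.
- scrap_tray: Fixed shallow open tray of grey plastic, 200 (x) x 135 (y) mm outside, walls 4 mm thick and 14 mm high, floor 4 mm thick. Origin: centre of its underside on the bench.
- tent: Bystander: loose little green model tent on an ochre base, 42 x 34 mm and about 30 mm high, standing on a bank of the diorama. Origin: centre of its underside.
- jar: Bystander: closed jar, 54 mm diameter, 60 mm high, upright on the bench. Origin: centre of its underside.
- brush: Bystander: hand brush lying on the bench beyond the new bridges, length roughly along world y. Origin: its underside, near mid-length.
Mind the look-alikes: they are no part of the job. What is shaped like the bridge_b but orange or red is not meant.

How it is judged:
On the way, in this order (a step that is already met when the one before it is completed fails the run):
1. the broken bridge lies flat in the scrap tray (horizontal distance between old_bridge and scrap_tray below 0.08 m and z of old_bridge in the frame of scrap_tray between -0.012 and 0.012 m and angle between old_bridge's own z axis and vertical below 0.12 rad and linear speed of old_bridge below 0.03 m/s and angular speed of old_bridge below 0.3 rad/s), for 0.2 s.
2. the fitting new bridge (122 mm) is seated in the crossing (x of bridge_b in the frame of crossing between -0.0045 and 0.0045 m and y of bridge_b in the frame of crossing between -0.0045 and 0.0045 m and z of bridge_b in the frame of crossing between -0.003 and 0.003 m and angle between bridge_b's own z axis and vertical below 0.04 rad and angle between the y axis of bridge_b and the y axis of crossing, either way round below 0.14 rad and linear speed of bridge_b below 0.03 m/s and angular speed of bridge_b below 0.3 rad/s), for 0.2 s.
At the end, for the whole second after the job is handed in: The broken bridge lies flat and right way up on the scrap tray floor (level within 7 deg); the 122 mm bridge rests right way up in the crossing, within 4.5 mm of its centre, 3 mm of ledge height, 2.3 deg of level and 8 deg of its direction; both at rest (all of step 1 and all of step 2); the robot touches nothing.
It fails at once if the 98 mm bridge is moved by more than 40 mm (distance of bridge_a from where it was at the start of the episode above 0.04 m).
It fails at once if the 146 mm bridge is moved by more than 40 mm (distance of bridge_c from where it was at the start of the episode above 0.04 m).
It fails at once if the jar is moved by more than 40 mm (distance of jar from where it was at the start of the episode above 0.04 m).
It fails at once if the brush is moved by more than 40 mm (distance of brush from where it was at the start of the episode above 0.04 m).
It fails at once if the tent is moved by more than 20 mm (distance of tent from where it was at the start of the episode above 0.02 m).
It also fails if it takes over 58 s, if anything falls off the work surface, if the arm or the gripper's body presses on something with over 40 N, if the wrist force passes 120 N, or if a joint passes its speed limit or range.

## Robot

A 7-joint arm with a two-finger parallel gripper is mounted at the origin on the work surface. World frame = base frame: x ahead of the robot, y to its left, z up, the work surface at z = 0. Lengths are in m, angles in rad, forces in N, time in s.
With the tool pointing down it reaches from about 0.35 to 0.9 m from the base axis. Payload 8.1 kg.
Tool frame: the origin (TCP) lies midway between the tips of the shut fingers; the grasp point (between the pads) lies 19 mm behind it (arm.hold_point_z is the distance from the TCP to the grasp point, in m); z points along the fingers, y is the direction in which the jaws open and shut (so a half turn about z gives the same grasp; the last joint's range is limited). The gripper opens to 92 mm and grips with 3 to 60 N. Pads are 19 mm wide; open, the fingers measure 130 mm over their backs; the gripper's body (75 mm by 190 mm) begins 47 mm behind the grasp point.
Start: joints at [1.244, 0.434, 0.025, 1.573, -0.012, 1.134, -0.075], TCP at [0.139, -0.609, 0.193] pointing down, gripper open.
Joint ranges: [-2.62, 2.62], [-0.44, 2.09], [-1.27, 1.32], [0.08, 2.57], [-1.32, 4.46], [0.12, 2], [-2.74, 2.74]. Speed limits (rad/s): [2.22, 2.22, 3.01, 3.01, 3.14, 3.14, 3.14].

## Interface

Orientations are given as a rotation vector (axis times angle).
In Python, from cell import arm gives the robot as it stands.
- The arm moves only by the shell command python3 -m pendant 'ROWS' [FORCE]. ROWS is JSON, a list of rows, each a list of 3 entries, a list of its own where there are three numbers: the shift along the tool's x, y, z in m, then the turn, a rotation vector about the tool's x, y, z in degrees, then the finger opening in m, from 0 to 0.0918. A call has 1 to 10 rows; each row shifts and turns the commanded pose from where the row before left it, along the tool's axes as they then stand; what a row does not reach is not made up. A row lasts 1/8 s, in which the tool goes at most 62.5 mm and 10.7 degrees, less where a joint would pass 70% of its speed; a pose out of reach is approached as far as the arm can. A call with a gripper value outside its range is refused whole. The fingers move at their own pace and stop on an object; FORCE is the grip in N (left out, the last holds). Time passes only in rows, so rows that do not move let the fingers close. It gives the time, the measured TCP pose, the force and the opening at its end, in the units of the state.
- arm.observe(): the state, without advancing time (a new reading comes with each control period).
- arm.get_image(name): name is "scene" or "top" or "wrist"; returns (picture, depth): 384x512x3 uint8, red, green, blue; 384x512 float32, m along the optical axis (not along the pixel's ray), 0 where there is no reading.
- arm.camera_params(name): a dict with "fovy" (degrees; the focal length in pixels is half the picture's height over the tangent of half this angle, whatever the lens; pixels are square), "cx", "cy" (the principal point, pixels), "rvec" (rotation vector, rad) and "tvec" (3), from world to camera coordinates, as OpenCV has them; the wrist camera has in their place "mount" (4x4, takes a point from camera to tool coordinates, whose origin is the TCP and whose axes are the flange's). Camera axes: x right, y down, z forward; pixel columns grow to the right and rows downward; lengths in m; the calibration is good to about 2 mm. A picture is of the moment at which its call begins: read the wrist's pose just before it. camera_params takes no time and is no camera call.
- arm.sign_off(): hands the job in, once; it reports no verdict.
Trained networks look in the newest picture that a camera, given by its name, has taken for a name from the list of things; names that differ only in an ending like _2 or _b are one class to them, and where a whole thing is asked for, a point or a joint stands for the part that bears it (a point fixed in the world has none). Each returns a list of dicts, best first, with "conf" (0 to 1); they miss things now and then, are a little off and sometimes report something else, mostly with a low value. They report only what shows in the picture. A call takes as long as a camera call. They do not tell look-alikes from the thing itself.
- arm.look_for(camera, label): "rect" ([centre column, centre row, width, height] in pixels, round what is visible of it).
- arm.masks_of(camera, label): "pixels" (384x512 bool, what is visible of it) and "rect" ([centre column, centre row, width, height] in pixels, round what is visible of it).
The state is a dict: "clock": time; "joints": joint angles; "dq": joint speeds; "joint_efforts": joint torques, N m; "position": TCP position; "ee_rot": TCP orientation; "force": force on the tool from outside, world axes, zero at the start; "ft_torque": the same for the moment, N m; "width": opening from 0.0 (shut) to 1.0 (fully open).
Only numpy, scipy, OpenCV 4.12 (cv2) and the standard library are available. Lean on these libraries where they do the work, as an engineer would, in place of code of your own. Each camera call takes 0.05 s, during which the arm holds its last target.

## Working session

There is one attempt and no reset: what is moved stays moved. The work goes in short steps, Python scripts to look and compute and a shell command to move; the robot and the scene stay as the last step left them, time stands still between calls to the robot, and variables do not carry over. Pictures are saved under pics/ and viewed, and the job is handed in when it is done.

```bash
ls; mkdir -p pics; cat > h.py <<'E'
import numpy as np, cv2
from cell import arm
from scipy.spatial.transform import Rotation as R
def cam(name):
    p=arm.camera_params(name); f=192/np.tan(np.radians(p['fovy'])/2); return p,f
def grab(name):
    s=arm.observe(); im,d=arm.get_image(name)
    p,f=cam(name)
    v,u=np.mgrid[0:384,0:512]
    pc=np.stack([(u-p['cx'])/f*d,(v-p['cy'])/f*d,d],-1)
    if name=='wrist':
        M=np.array(p['mount']); T=R.from_rotvec(s['ee_rot']).as_matrix()
        pt=pc@M[:3,:3].T+M[:3,3]
        W=pt@T.T+np.array(s['position'])
    else:
        Rm=cv2.Rodrigues(np.array(p['rvec'],float))[0]; W=(pc-np.array(p['tvec']).ravel())@Rm
    W[d==0]=np.nan
    return im,d,W
def save(n,im,sc=1):
    cv2.imwrite('pics/'+n, cv2.resize(im[...,::-1],None,fx=sc,fy=sc,interpolation=cv2.INTER_CUBIC))
E
python3 - <<'E'
from h import *
print(arm.observe())
for n in ['scene','top','wrist']:
    print(n,arm.camera_params(n))
    im,d,W=grab(n); save(n+'0.png',im,1.5); np.savez(n+'0.npz',im=im,W=W)
E
```

```text
pics
{'clock': 0.0, 'joints': array([ 1.24438118,  0.43522899,  0.02494952,  1.57409688, -0.01161295,
        1.13400292, -0.07509243]), 'dq': array([ 0.00083271,  0.00060547,  0.00127399,  0.00040862, -0.00173425,
       -0.00029115, -0.0016839 ]), 'joint_efforts': array([-7.70079059e-04, -6.67854953e+01,  9.83990729e-01, -3.14466476e+01,
       -6.06498937e-02,  4.29469091e-02,  1.56962637e-04]), 'position': array([ 0.13855026, -0.60886515,  0.1919411 ]), 'ee_rot': array([-3.12039667e+00, -3.50587663e-01,  4.69798928e-04]), 'force': array([ 0.38115761,  0.42432727, -0.230953  ]), 'ft_torque': array([-0.00176381, -0.023757  ,  0.03979117]), 'width': 1.0025350268613686}
scene {'fovy': 52.06958057217223, 'cx': 262.19126628338086, 'cy': 191.37320871697364, 'rvec': array([ 1.41406135,  2.35501626, -0.74654278]), 'tvec': array([ 0.31975649, -0.30376975,  1.40659403])}
top {'fovy': 56.13378135712752, 'cx': 260.908299581621, 'cy': 190.23851543374232, 'rvec': array([ 2.1283131 , -2.19159845,  0.11985399]), 'tvec': array([-0.08004327,  0.51665954,  1.08755949])}
wrist {'fovy': 58.12291505752135, 'cx': 251.03813161696704, 'cy': 186.8448400985476, 'mount': array([[-7.48910984e-04, -9.61074979e-01, -2.76286670e-01,
         7.54977965e-02],
       [ 9.99998146e-01, -2.29546187e-04, -1.91213893e-03,
        -6.07544994e-04],
       [ 1.77428833e-03, -2.76287589e-01,  9.61073369e-01,
        -1.92156494e-01],
       [ 0.00000000e+00,  0.00000000e+00,  0.00000000e+00,
         1.00000000e+00]])}
```

View pics/scene0.png

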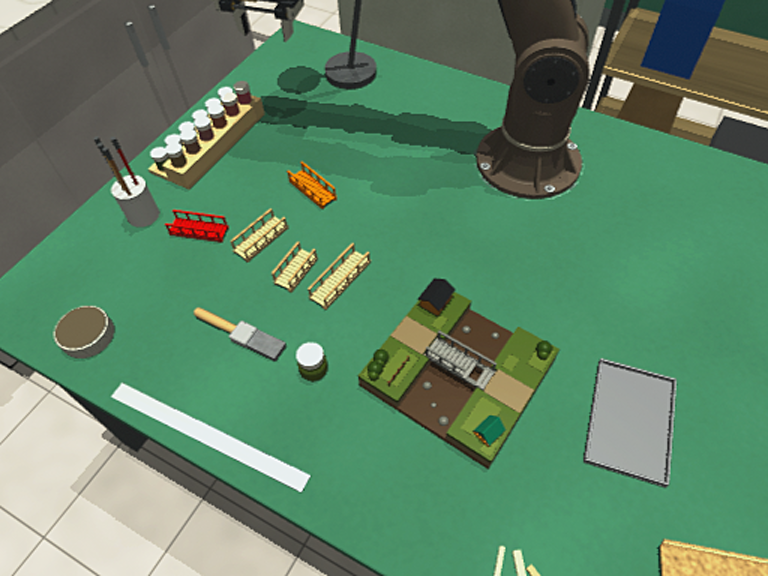

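View pics/top0.png

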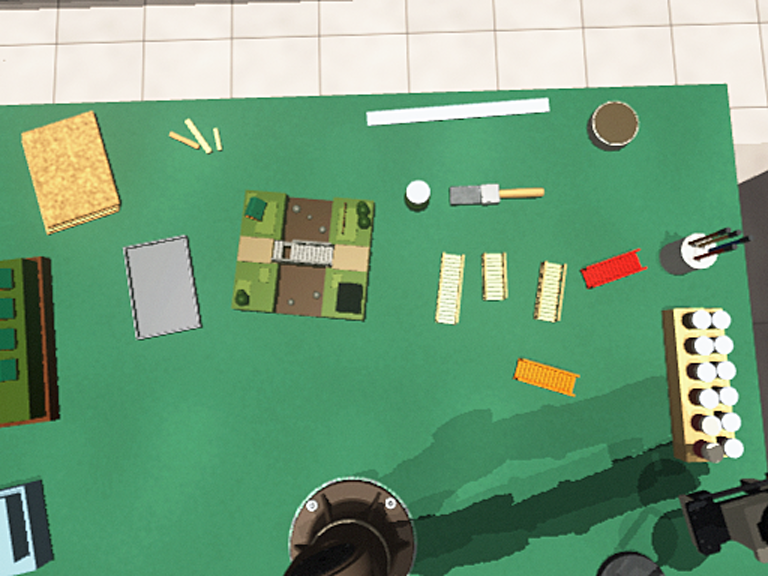

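View pics/wrist0.png

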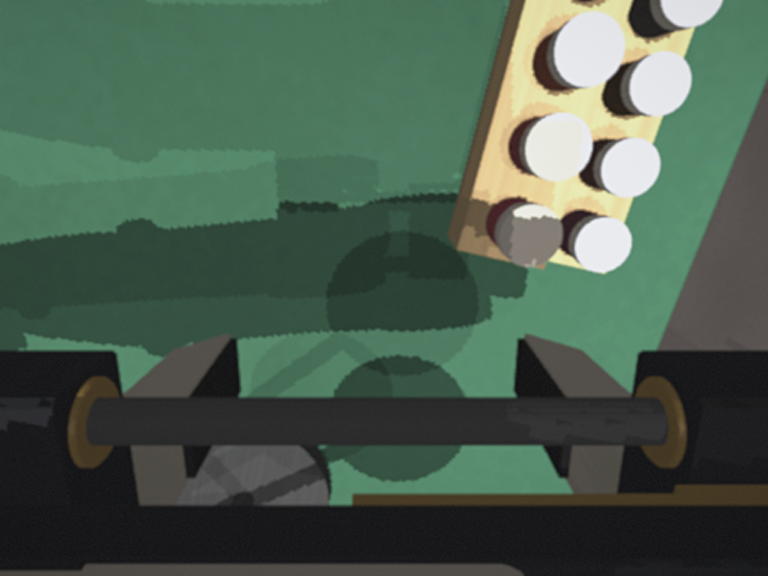

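Top view, in 1.5x display pixels:
- The diorama is at (304,255), with the grey bridge in it at (303,252).
- The tray is at (163,287).
- The pale bridges are at (450,287), the longest; (494,276), the shortest; and (549,291), the middle length.
- The orange (546,376) and red (613,268) look-alikes aren't wanted.

Next I'll measure these.

```bash
python3 - <<'E'
from h import *
z=np.load('top0.npz'); W=z['W'];im=z['im']
for l in ['bridge_b','old_bridge','scrap_tray','diorama','jar','tent','brush']:
    for m in arm.masks_of('top',l):
        if m['conf']<.3: continue
        P=W[m['pixels']]; P=P[~np.isnan(P[:,0])]
        r=cv2.minAreaRect((P[:,:2]*1000).astype(np.float32))
        print(l,round(m['conf'],2),np.round(m['rect']),[np.round(x,1) for x in r],'z pct',np.round(np.percentile(P[:,2],[2,50,98])*1000,1))
b=im[150:230,280:440]; save('crop_b.png',b,5)
E
```

```text
bridge_b 0.87 [367. 197.  22.  41.] [array([ 494.1, -424.1]), array([ 51.9, 122.3]), np.float64(77.8)] z pct [-1.7  9.7 37. ]
bridge_b 0.86 [362. 252.  44.  23.] [array([ 316.9, -406. ]), array([125.3,  43.8]), np.float64(71.7)] z pct [ 2.4  9.7 37. ]
bridge_b 0.71 [329. 184.  16.  27.] [array([ 529. , -309.1]), array([47.1, 93.1]), np.float64(89.4)] z pct [-1.   9.7 37.6]
bridge_b 0.62 [407. 180.  38.  22.] [array([ 538.3, -560.4]), array([ 45. , 127.8]), np.float64(17.8)] z pct [ 3.9  9.7 37.3]
bridge_b 0.56 [299. 193.  16.  43.] [array([ 505.2, -216.6]), array([ 51.1, 145. ]), np.float64(82.5)] z pct [-1.9  9.4 37.6]
old_bridge 0.65 [203. 170.  46.  17.] [array([590.1,  86.2]), array([120.1,  54.7]), np.float64(83.0)] z pct [12.9 41.5 69.9]
old_bridge 0.39 [107. 191.  52.  76.] [array([528.8, 396.5]), array([211.3, 146.9]), np.float64(9.9)] z pct [-1.5  3.5 14.3]
scrap_tray 0.7 [106. 192.  54.  73.] [array([530.8, 396.5]), array([207.1, 146.3]), np.float64(9.9)] z pct [-1.4  3.6 14.4]
diorama 0.78 [204. 171.  91.  91.] [array([585.4,  93.6]), array([283.7, 250.8]), np.float64(83.3)] z pct [ 8.4 40.3 75.4]
jar 0.85 [279. 130.  24.  22.] [array([ 701.5, -151.5]), array([56.7, 49.9]), np.float64(69.4)] z pct [ 0.1 57.6 63.1]
tent 0.72 [170. 140.  11.  12.] [array([678.5, 186.5]), array([39.7, 38.5]), np.float64(71.1)] z pct [40.4 58.9 72.2]
brush 0.96 [331. 131.  61.  17.] [array([ 705.9, -322. ]), array([197.4,  41.7]), np.float64(89.9)] z pct [ 7.7 17.2 22.8]
```

View pics/crop_b.png

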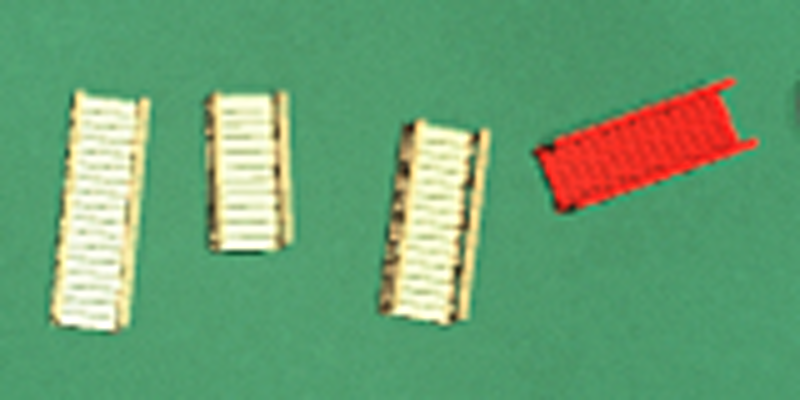

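Bridge_b is the pale one in the crop at about (435,220), top-image pixel (367,197). It measures 122 mm; the other two pale ones measure about 93 and 145 mm. The red one, also about 122 mm, is a look-alike. First I'll go above the crossing for a closer look.

```bash
cat >> h.py <<'E'
def delta(xyz, jaw=None):
    """tool-frame shift to reach xyz from now, and turn (tool rotvec deg) to have tool y at world angle jaw, straight down"""
    s=arm.observe(); T=R.from_rotvec(s['ee_rot']).as_matrix()
    print('pos',np.round(s['position'],4),'x ang',np.round(np.degrees(np.arctan2(T[1,0],T[0,0])),2),'y ang',np.round(np.degrees(np.arctan2(T[1,1],T[0,1])),2),'z',np.round(T[:,2],4),'t',round(s['clock'],2),'w',round(s['width']*91.8,1),'F',np.round(s['force'],1))
    if xyz is not None: print('shift mm',np.round(T.T@(np.array(xyz)-s['position'])*1000,1))
    if jaw is not None:
        a=np.radians(jaw); y=np.array([np.cos(a),np.sin(a),0]); z=np.array([0,0,-1.]); x=np.cross(y,z)
        G=np.stack([x,y,z],1); print('turn deg (before)',np.round(np.degrees(R.from_matrix(T.T@G).as_rotvec()),2), 'shift after turn',np.round(G.T@(np.array(xyz)-s['position'])*1000,1) if xyz is not None else '')
E
python3 -c "
from h import *
delta([0.588,0.086,0.25],-7)"
```

```text
pos [ 0.1387 -0.6094  0.1927] x ang 12.82 y ang -77.18 z [-1.e-04  1.e-04 -1.e+00] t 0.5 w 91.5 F [ 1.1  0.7 -0.3]
shift mm [ 592.4 -578.4  -57.3]
turn deg (before) [-1.000e-02 -0.000e+00 -7.018e+01] shift after turn [745.  361.2 -57.3]
```

```bash
python3 -m pendant '[[[0.039,-0.038,-0.012],[0,0,0],0.0918],[[0.04,-0.039,-0.012],[0,0,0],0.0918],[[0.04,-0.039,-0.012],[0,0,0],0.0918],[[0.04,-0.039,-0.012],[0,0,0],0.0918],[[0.04,-0.039,-0.010],[0,0,0],0.0918],[[0.04,-0.039,0],[0,0,0],0.0918],[[0.04,-0.039,0],[0,0,0],0.0918],[[0.04,-0.039,0],[0,0,0],0.0918],[[0.04,-0.039,0],[0,0,0],0.0918],[[0.04,-0.039,0],[0,0,0],0.0918]]' && python3 -m pendant '[[[0.039,-0.038,0],[0,0,0],0.0918],[[0.039,-0.038,0],[0,0,0],0.0918],[[0.039,-0.038,0],[0,0,0],0.0918],[[0.039,-0.038,0],[0,0,0],0.0918],[[0.038,-0.037,0],[0,0,0],0.0918],[[0,0,0],[0,0,0],0.0918]]' && python3 -m pendant '[[[0,0,0],[0,0,-10],0.0918],[[0,0,0],[0,0,-10],0.0918],[[0,0,0],[0,0,-10],0.0918],[[0,0,0],[0,0,-10],0.0918],[[0,0,0],[0,0,-10],0.0918],[[0,0,0],[0,0,-10],0.0918],[[0,0,0],[0,0,-10],0.0918],[[0,0,0],[0,0,0],0.0918]]'
python3 - <<'E'
from h import *
delta([0.588,0.086,0.25],-7)
im,d,W=grab('wrist'); save('wrist1.png',im,1.5); np.savez('wrist1.npz',im=im,W=W)
E
```

```text
clock: 1.75
position: [0.4422, -0.1401, 0.2511]
ee_rot: [3.121, 0.35, 0.001]
force: [1.2, -0.3, -0.2]
width: 0.998
clock: 2.5
position: [0.5894, 0.0907, 0.2502]
ee_rot: [-3.118, -0.36, -0.0]
force: [-0.4, -1.1, -0.3]
width: 1.0
clock: 3.5
position: [0.5885, 0.0845, 0.2507]
ee_rot: [2.358, 2.075, -0.001]
force: [0.4, -0.2, -0.7]
width: 0.998
pos [0.5885 0.0845 0.2507] x ang 82.68 y ang -7.32 z [-2.e-04 -6.e-04 -1.e+00] t 3.5 w 91.6 F [ 0.4 -0.2 -0.7]
shift mm [ 1.4 -0.7  0.7]
turn deg (before) [-0.01  0.03 -0.32] shift after turn [ 1.4 -0.7  0.7]
```

View pics/wrist1.png

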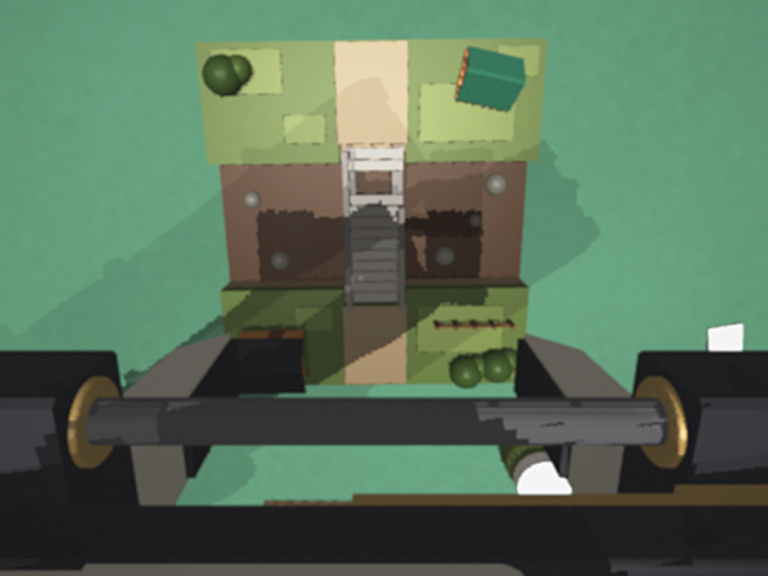

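```bash
python3 - <<'E'
from h import *
z=np.load('wrist1.npz'); W=z['W'];im=z['im']
v,u=np.mgrid[0:384,0:512]
# bank tops (outer edges left/right) and gully edges by line fit
Z=W[...,2]
top=(Z>.036)&(Z<.048)&(v<235)
c0=np.array([.588,.086]); a=np.radians(-7); X=np.array([np.cos(a),np.sin(a)]); Y=np.array([-X[1],X[0]])
px=(W[...,:2]-c0)@X*1000; py=(W[...,:2]-c0)@Y*1000
print('bank z',np.nanmedian(Z[top])*1000,'gully z',np.nanmedian(Z[(Z<.025)&(Z>.008)&(abs(py)<40)])*1000)
def fit(sel,along,across,fn,rng,step=4):
    A=[];B=[]
    for s in np.arange(rng[0],rng[1],step):
        m=sel&(along>=s)&(along<s+step)
        if m.sum()>5: A.append(s+step/2);B.append(fn(across[m]))
    k=np.polyfit(A,B,1); r=np.array(B)-np.polyval(k,A); g=abs(r)<3
    k=np.polyfit(np.array(A)[g],np.array(B)[g],1); return np.round([np.degrees(np.arctan(k[0])),k[1],g.sum()],2)
hi=lambda q:np.percentile(q,99.5); lo=lambda q:np.percentile(q,.5)
far=top&(py>40)
print('far bank: left',fit(far,py,px,lo,(60,125)),'right',fit(far,py,px,hi,(60,125)),'outer',fit(far&(py<145),px,py,hi,(-110,110)))
for nm,r in [('L',(-110,-35)),('R',(35,110))]:
    print(nm,'gully far edge',fit(far&(py<100),px,py,lo,r),'near edge',fit(top&(py<-30)&(py>-90),px,py,hi,r))
# old bridge
rail=(Z>.060)&(Z<.075)&(abs(px)<32)&(abs(py)<75)
print('rail n',rail.sum(),'z',np.nanmedian(Z[rail])*1000)
for nm,sg in [('L',px<0),('R',px>0)]:
    m=rail&sg; print(nm,np.round([px[m].min(),np.median(px[m]),px[m].max(),py[m].min(),py[m].max()],1), fit(m,py,px,np.median,(-60,60)))
deck=(Z>.036)&(Z<.048)&(abs(px)<30)&(abs(py)<48)
print('deck left',fit(deck,py,px,lo,(-45,40)),'right',fit(deck,py,px,hi,(-45,40)))
for m in arm.masks_of('wrist','old_bridge')[:1]:
    q=m['pixels']; P=np.stack([px[q],py[q],Z[q]*1000],1); P=P[~np.isnan(P[:,0])&(P[:,2]>30)]; print(m['conf'],cv2.minAreaRect(P[:,:2].astype(np.float32)),np.percentile(P,[1,99],0))
# path centre (tan)
E
```

```text
bank z 42.21170463874359 gully z 12.618635080413041
far bank: left [  -0.97 -123.9    17.  ] right [  0.24 121.64  17.  ] outer [  0.34 137.13  55.  ]
L gully far edge [-0.35 52.27 19.  ] near edge [  0.2  -47.32  19.  ]
R gully far edge [ 0.83 52.48 19.  ] near edge [  0.46 -47.34  19.  ]
rail n 680 z 67.9260158277891
L [-22.9 -20.3 -17.9 -56.1  61. ] [ -0.59 -20.26  29.  ]
R [ 17.5  19.6  21.4 -55.8  21.9] [-0.5  19.27 20.  ]
deck left [ -0.63 -19.01  22.  ] right [ 2.51 18.52 22.  ]
0.88 ((-0.6539573669433594, 1.640167236328125), (43.73227310180664, 124.85503387451172), 0.3862799406051636) [[-22.15356522 -56.2567048   35.74729632]
 [ 20.96338742  63.12661121  69.16252993]]
```

```bash
python3 -c "
from h import *
delta([0.5873,0.0885,0.036],-6.7)"
```

```text
pos [0.5886 0.085  0.2507] x ang 82.53 y ang -7.47 z [-0.e+00 -4.e-04 -1.e+00] t 3.6 w 91.5 F [ 1.  -1.   0.3]
shift mm [  3.4  -1.7 214.7]
turn deg (before) [ 0.    0.02 -0.77] shift after turn [  3.4  -1.7 214.7]
```

```bash
python3 -m pendant '[[[0.003,-0.002,0.04],[0,0,-0.8],0.0918],[[0,0,0.045],[0,0,0],0.0918],[[0,0,0.045],[0,0,0],0.0918],[[0,0,0.03],[0,0,0],0.0918],[[0,0,0],[0,0,0],0.0918]]' 
python3 -c "
from h import *
delta([0.5873,0.0885,0.036],-6.7)"
```

```text
clock: 4.22
position: [0.5854, 0.088, 0.0888]
ee_rot: [-2.343, -2.09, 0.006]
force: [0.9, -0.1, -0.1]
width: 0.999
pos [0.5854 0.088  0.0888] x ang 83.47 y ang -6.53 z [-0.0042 -0.0013 -1.    ] t 4.22 w 91.7 F [ 0.9 -0.1 -0.1]
shift mm [ 0.8  2.  52.8]
turn deg (before) [-0.23  0.1   0.17] shift after turn [ 0.7  1.8 52.8]
```

```bash
python3 -m pendant '[[[0.0007,0.001,0.03],[0,0,0],0.0918],[[0,0,0.0228],[0,0,0],0.0918],[[0,0,0],[0,0,0],0.0918]]' 
python3 -c "
from h import *
delta([0.5873,0.0885,0.036],-6.7)"
```

```text
clock: 4.6
position: [0.588, 0.0893, 0.0382]
ee_rot: [-2.343, -2.093, 0.002]
force: [-0.6, 0.4, 0.4]
width: 0.998
pos [0.588  0.0893 0.0382] x ang 83.53 y ang -6.47 z [-8.e-04 -6.e-04 -1.e+00] t 4.6 w 91.6 F [-0.6  0.4  0.4]
shift mm [-0.8 -0.6  2.2]
turn deg (before) [-0.04  0.04  0.23] shift after turn [-0.8 -0.6  2.2]
```

Close the gripper, then lift straight up.

```bash
python3 -m pendant '[[[0,0,0.001],[0,0,0],0.03],[[0,0,0],[0,0,0],0.03],[[0,0,0],[0,0,0],0.03],[[0,0,0],[0,0,0],0.03],[[0,0,0],[0,0,0],0.03],[[0,0,0],[0,0,0],0.03]]' 20
python3 -c "
from h import *
delta([0.5873,0.0885,0.036],-6.7)"
```

```text
clock: 5.35
position: [0.5881, 0.0895, 0.0369]
ee_rot: [-2.342, -2.094, 0.0]
force: [-0.3, 0.2, -0.2]
width: 0.395
pos [0.5881 0.0895 0.0369] x ang 83.62 y ang -6.38 z [-1.e-04 -0.e+00 -1.e+00] t 5.35 w 36.3 F [-0.3  0.2 -0.2]
shift mm [-1.1 -0.7  0.9]
turn deg (before) [-0.    0.    0.32] shift after turn [-1.1 -0.7  0.9]
```

```bash
python3 -m pendant '[[[0,0,0],[0,0,0],0.03],[[0,0,0],[0,0,0],0.03]]' 20
python3 - <<'E'
from h import *
im,d,W=grab('wrist'); save('wrist2.png',im,1.5)
E
```

```text
clock: 5.6
position: [0.5881, 0.0895, 0.0369]
ee_rot: [-2.342, -2.094, 0.0]
force: [0.8, 0.3, 1.3]
width: 0.332
```

View pics/wrist2.png

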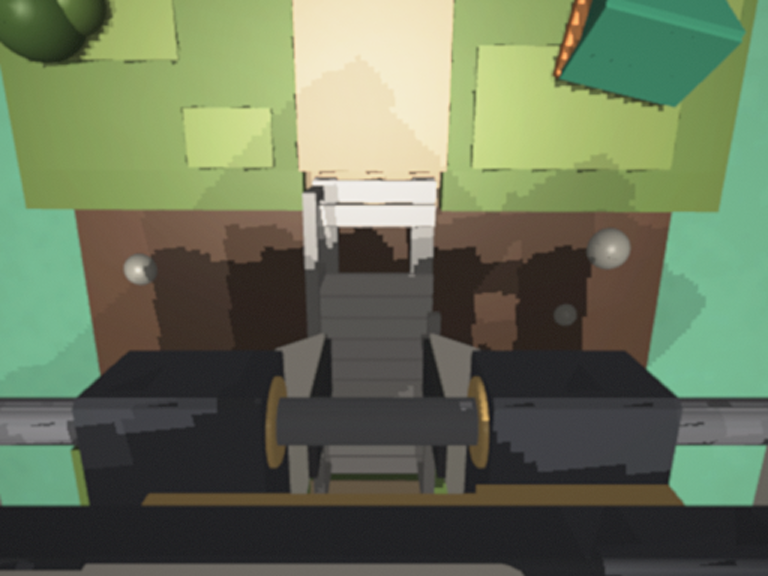

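```bash
python3 - <<'E'
from h import *
im,d,W=grab('wrist'); s=arm.observe();T=R.from_rotvec(s['ee_rot']).as_matrix()
P=(W-s['position'])@T*1000
print(s['width'],s['joint_efforts'][:2])
for r in [215,225,232,240,250,260,300,320]:
    print(r,[tuple(np.round(P[r,c]).astype(int)) if d[r,c]>0 else None for c in range(180,320,8)])
im,d,_=grab('scene'); save('scene2.png',im[190:330,230:390],4.5)
E
```

```text
0.32692418281948915 [ 1.90282102e-03 -6.87767315e+01]
215 [(np.int64(-6), np.int64(-47), np.int64(24)), (np.int64(-6), np.int64(-42), np.int64(26)), (np.int64(-6), np.int64(-36), np.int64(23)), (np.int64(-6), np.int64(-31), np.int64(26)), (np.int64(15), np.int64(-19), np.int64(-31)), (np.int64(5), np.int64(-17), np.int64(-6)), (np.int64(5), np.int64(-13), np.int64(-5)), (np.int64(5), np.int64(-8), np.int64(-5)), (np.int64(5), np.int64(-3), np.int64(-5)), (np.int64(5), np.int64(1), np.int64(-5)), (np.int64(5), np.int64(6), np.int64(-5)), (np.int64(5), np.int64(10), np.int64(-5)), (np.int64(5), np.int64(15), np.int64(-5)), (np.int64(6), np.int64(19), np.int64(-7)), (np.int64(15), np.int64(21), np.int64(-31)), (np.int64(-6), np.int64(33), np.int64(23)), (np.int64(-6), np.int64(39), np.int64(26)), (np.int64(-6), np.int64(44), np.int64(25))]
225 [(np.int64(-13), np.int64(-47), np.int64(24)), None, (np.int64(-13), np.int64(-36), np.int64(24)), (np.int64(-13), np.int64(-31), np.int64(24)), (np.int64(13), np.int64(-18), np.int64(-39)), (np.int64(11), np.int64(-15), np.int64(-35)), (np.int64(
[... 4746 characters left out ...]
7), np.int64(-100)), (np.int64(-6), np.int64(-17), np.int64(-84)), (np.int64(-46), np.int64(-21), np.int64(-31)), (np.int64(-65), np.int64(-19), np.int64(-6)), (np.int64(-65), np.int64(-14), np.int64(-6)), (np.int64(-64), np.int64(-9), np.int64(-7)), (np.int64(-65), np.int64(-4), np.int64(-6)), (np.int64(-66), np.int64(1), np.int64(-5)), (np.int64(-66), np.int64(6), np.int64(-5)), (np.int64(-66), np.int64(11), np.int64(-5)), (np.int64(-66), np.int64(16), np.int64(-5)), (np.int64(-46), np.int64(19), np.int64(-31)), (np.int64(-66), np.int64(26), np.int64(-5)), (np.int64(-3), np.int64(18), np.int64(-88)), (np.int64(7), np.int64(18), np.int64(-101)), (np.int64(15), np.int64(18), np.int64(-112))]
```

View pics/scene2.png

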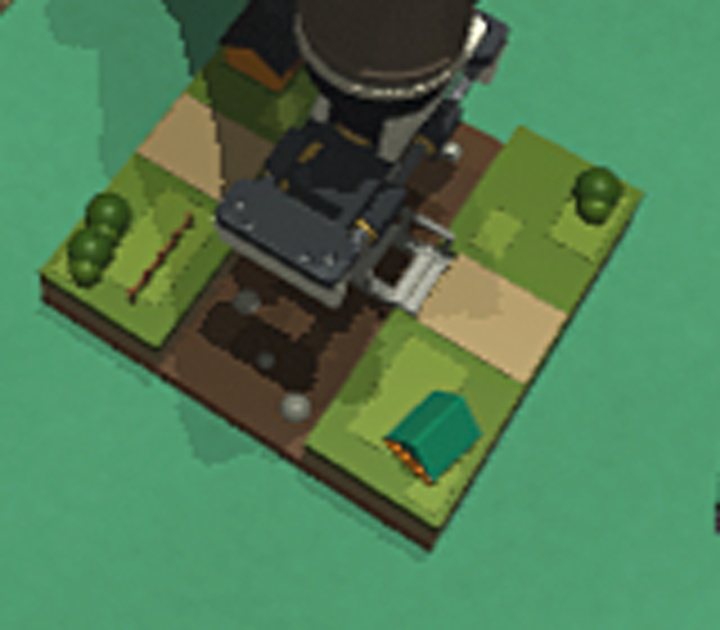

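```bash
python3 - <<'E'
from h import *
z=np.load('wrist1.npz'); W=z['W']
p=np.array([.5885,.0845,.2507]);T=R.from_rotvec([2.358,2.075,-.001]).as_matrix()
P=(W-p)@T*1000
F=(P[...,2]>-95)&(P[...,2]<20)&(abs(P[...,0])<40)
v,u=np.where(F)
for r in range(220,345,8):
    c=np.where(F[r])[0]
    if len(c): print(r,[(int(x),*np.round(P[r,x]).astype(int).tolist()) for x in c[::6]])
E
```

```text
228 [(130, 12, -56, -42), (136, 12, -54, -41), (142, 13, -50, -42), (148, 12, -48, -41), (154, 11, -46, -38), (346, 10, 47, -35), (352, 11, 49, -38), (358, 12, 51, -42), (364, 12, 54, -42), (371, 12, 57, -41)]
236 [(112, 12, -61, -50), (118, 12, -59, -51), (124, 12, -56, -51), (130, 13, -53, -51), (136, 12, -51, -50), (142, 12, -48, -51), (148, 11, -46, -47), (154, 9, -45, -42), (346, 7, 47, -38), (352, 10, 47, -46), (358, 11, 49, -48), (364, 12, 51, -51), (370, 12, 54, -50), (376, 12, 56, -51), (382, 12, 59, -50), (388, 12, 61, -51)]
244 [(103, 12, -62, -59), (109, 12, -60, -57), (115, 13, -56, -59), (121, 13, -54, -60), (127, 12, -52, -58), (133, 13, -49, -59), (139, 11, -47, -56), (145, 11, -45, -56), (151, 7, -45, -48), (157, 2, -45, -38), (347, 3, 47, -39), (353, 7, 47, -48), (359, 10, 48, -55), (365, 12, 49, -57), (371, 12, 51, -58), (377, 12, 54, -59), (383, 13, 56, -60), (389, 12, 59, -58), (395, 12, 62, -58)]
252 [(94, 13, -62, -67), (100, 13, -59, -67), (106, 12, -57, -66), (112, 13, -55, -67), (118, 12, -53, -66), (124, 12, -51, -65), (130, 13, -48, -67), (136, 11, -46, -6
[... 1001 characters left out ...]
74, 0, 46, -81), (380, 0, 48, -81), (386, 2, 49, -84), (392, 5, 49, -89), (398, 8, 49, -93)]
308 [(103, 7, -48, -95), (109, 4, -48, -90), (115, 1, -47, -86), (121, -3, -47, -82), (127, -4, -46, -80), (133, -6, -45, -77), (371, -6, 47, -76), (377, -4, 48, -80), (383, -2, 49, -83), (389, 1, 49, -87), (395, 4, 49, -92)]
316 [(105, 3, -47, -95), (111, 0, -48, -90), (117, -3, -47, -86), (123, -7, -47, -81), (130, -7, -45, -80), (376, -8, 48, -79), (382, -5, 49, -84), (388, -1, 48, -88), (394, 2, 49, -92)]
324 [(105, 1, -48, -95), (111, -3, -48, -91), (117, -6, -47, -87), (123, -10, -48, -81), (385, -7, 49, -85), (391, -3, 49, -90), (397, 0, 49, -94)]
332 [(107, -3, -47, -95), (113, -7, -48, -90)]
```

```bash
python3 - <<'E'
from h import *
print(arm.hold_point_z, [a for a in dir(arm) if not a.startswith('_')])
# top camera view of gripper: body height
im,d,W=grab('top'); save('top2.png',im[110:230,130:290],5)
P=W[110:230,130:290]; 
c=arm.observe()['position'][:2]
m=np.hypot(W[...,0]-c[0],W[...,1]-c[1])<.12
print(np.histogram(W[...,2][m&(W[...,2]>.05)],bins=12))
E
```

```text
0.0188 ['PlanningError', 'camera_params', 'get_image', 'hold_point_z', 'look_for', 'masks_of', 'observe', 'sign_off']
(array([  14,    3,  147,    0,    0,    0,    0,    0,   17,  956, 1418,
        937]), array([0.05098678, 0.09669073, 0.14239468, 0.18809862, 0.23380257,
       0.27950652, 0.32521047, 0.37091442, 0.41661837, 0.46232232,
       0.50802627, 0.55373022, 0.59943417]))
```

View pics/top2.png

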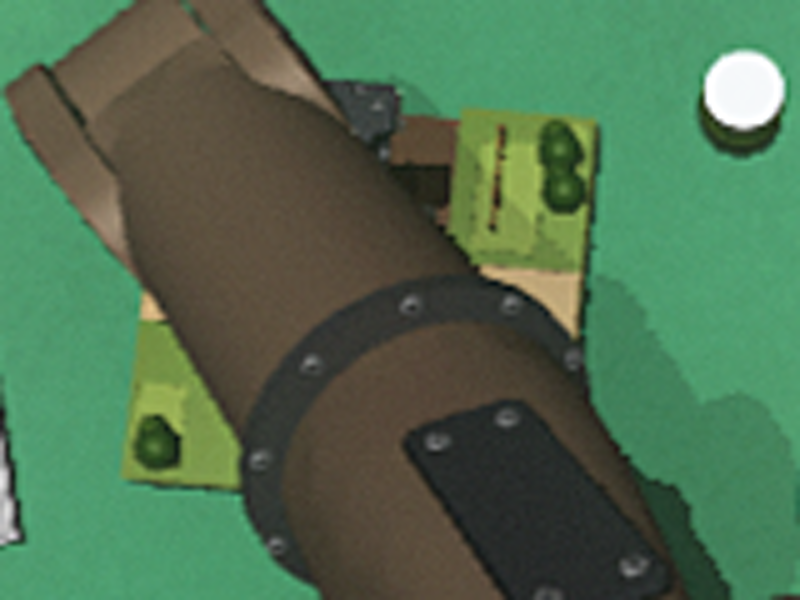

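The TCP reading and the camera disagree. Seen in depth, the fingertips end about 34 mm above the reported TCP, and the camera gets the bank height right (42.2 mm). The jaws also shut to 30 mm with nothing between them, so they closed above the rails. I'll pin down that offset more precisely.

```bash
python3 -m pendant '[[[0,0,-0.01],[0,0,0],0.0918],[[0,0,0],[0,0,0],0.0918],[[0,0,0],[0,0,0],0.0918],[[0,0,0],[0,0,0],0.0918],[[0,0,0],[0,0,0],0.0918],[[0,0,0],[0,0,0],0.0918],[[0,0,0],[0,0,0],0.0918],[[0,0,0],[0,0,0],0.0918]]'
python3 - <<'E'
from h import *
z=np.load('wrist1.npz'); W=z['W']
p=np.array([.5885,.0845,.2507]);T=R.from_rotvec([2.358,2.075,-.001]).as_matrix()
P=(W-p)@T*1000
for nm,sg in (('L',(P[...,1]<-40)&(P[...,1]>-50)),('R',(P[...,1]>40)&(P[...,1]<50))):
    F=sg&(P[...,2]>-95)&(P[...,2]<20)&(abs(P[...,0])<14)
    for x0 in range(-12,14,3):
        m=F&(P[...,0]>=x0)&(P[...,0]<x0+3)
        if m.sum(): print(nm,x0,m.sum(),np.round(np.sort(P[...,2][m])[-4:],1))
# scene: bridge undisturbed?
delta(None)
im,d,W=grab('wrist'); save('wrist3.png',im,1.5)
s=arm.observe();T=R.from_rotvec(s['ee_rot']).as_matrix(); P=(W-s['position'])@T*1000
F=(P[...,2]>-95)&(P[...,2]<-28)&(abs(P[...,0])<14)&(abs(P[...,1])>40)&(abs(P[...,1])<50)
print('now',np.round(np.sort(P[...,2][F])[-10:],1))
E
```

```text
clock: 6.8
position: [0.5881, 0.0895, 0.0469]
ee_rot: [2.342, 2.094, -0.0]
force: [0.1, -0.3, 0.4]
width: 0.997
L -12 20 [-80.2 -80.1 -79.4 -79. ]
L -9 204 [-35.7 -35.6 -35.  -34.9]
L -6 267 [-34.6 -34.2 -33.7 -32.9]
L -3 274 [-35.6 -35.2 -35.2 -34.3]
L 0 240 [-35.4 -35.3 -34.6 -33.7]
L 3 209 [-35.  -35.  -34.8 -34.1]
L 6 213 [-36.3 -35.9 -35.2 -34.4]
L 9 431 [-33.9 -33.9 -33.7 -33.6]
L 12 264 [-35.2 -34.4 -33.7 -33.4]
R -12 16 [-79.9 -79.9 -78.9 -78.4]
R -9 159 [-36.5 -35.3 -35.2 -34.7]
R -6 232 [-35.2 -34.8 -34.4 -34.1]
R -3 271 [-35.4 -34.7 -34.4 -33.7]
R 0 239 [-35.2 -35.  -34.6 -33.8]
R 3 221 [-35.5 -34.7 -33.8 -33.6]
R 6 209 [-34.9 -34.9 -34.6 -34.5]
R 9 417 [-34.  -34.  -33.7 -33.6]
R 12 104 [-34.6 -34.6 -34.3 -33.8]
pos [0.5881 0.0895 0.0469] x ang 83.62 y ang -6.38 z [-0.e+00 -1.e-04 -1.e+00] t 6.8 w 91.6 F [ 0.1 -0.3  0.4]
now [-33.8 -33.8 -33.7 -33.7 -33.7 -33.7 -33.7 -33.6 -33.5 -33.5]
```

View pics/wrist3.png

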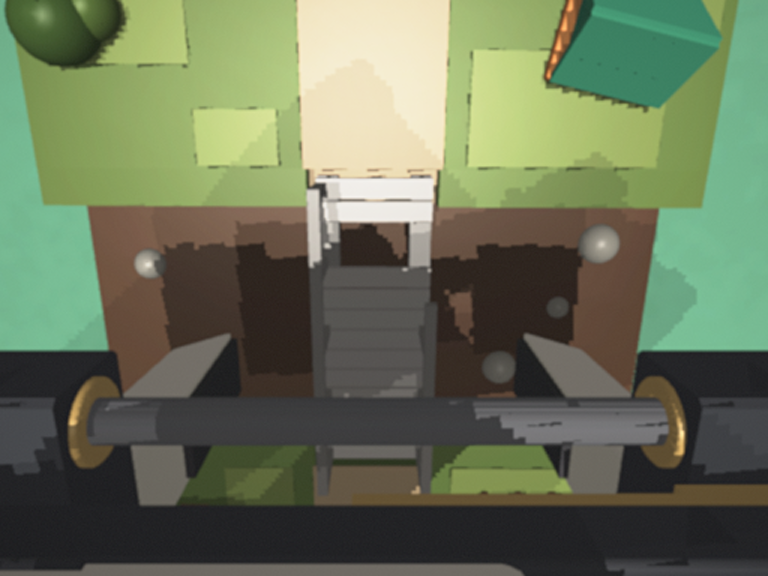

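Measured twice, the tips sit 33.7 mm behind the reported TCP. I'll allow for that: descend 44 mm so the tips end about 4–5 mm above the bridge's underside, and watch the force.

```bash
python3 -m pendant '[[[-0.001,0,0.024],[0,0,0.3],0.0918],[[0,0,0.0],[0,0,0],0.0918]]'; python3 -m pendant '[[[0,0,0.02],[0,0,0],0.0918],[[0,0,0],[0,0,0],0.0918]]';  python3 -m pendant '[[[0,0,0],[0,0,0],0.03],[[0,0,0],[0,0,0],0.03],[[0,0,0],[0,0,0],0.03],[[0,0,0],[0,0,0],0.03],[[0,0,0],[0,0,0],0.03],[[0,0,0],[0,0,0],0.03],[[0,0,0],[0,0,0],0.03]]' 20
```

```text
clock: 7.1
position: [0.5867, 0.0879, 0.0216]
ee_rot: [-2.346, -2.087, 0.004]
force: [-0.2, -1.0, 0.1]
width: 1.0
clock: 7.35
position: [0.587, 0.0881, 0.0016]
ee_rot: [-2.346, -2.088, 0.003]
force: [-0.3, -0.2, 0.1]
width: 1.002
clock: 8.22
position: [0.588, 0.0885, 0.003]
ee_rot: [2.347, 2.088, -0.0]
force: [-1.0, 0.2, 1.1]
width: 0.478
```

Gripped at 43.9 mm. Lift.

```bash
python3 -m pendant '[[[0,0,-0.02],[0,0,0],0.03],[[0,0,-0.04],[0,0,0],0.03],[[0,0,-0.05],[0,0,0],0.03],[[0,0,-0.04],[0,0,0],0.03],[[0,0,0],[0,0,0],0.03]]' 20
python3 -c "
from h import *
delta([0.53,0.3965,0.153],-80.1)"
```

```text
clock: 8.85
position: [0.5902, 0.0897, 0.1577]
ee_rot: [2.344, 2.086, 0.01]
force: [0.6, -0.1, -1.0]
width: 0.478
pos [0.5902 0.0897 0.1577] x ang 83.33 y ang -6.67 z [ 0.007   0.0015 -1.    ] t 8.85 w 43.8 F [ 0.6 -0.1 -1. ]
shift mm [297.7 -95.4   4.8]
turn deg (before) [ 0.25 -0.36 73.43] shift after turn [  -6.5 -312.6    4.7]
```

```bash
python3 -m pendant '[[[0.04,-0.013,0],[0,0,0],0.03],[[0.045,-0.014,0],[0,0,0],0.03],[[0.045,-0.014,0],[0,0,0],0.03],[[0.045,-0.014,0],[0,0,0],0.03],[[0.045,-0.014,0],[0,0,0],0.03],[[0.045,-0.014,0],[0,0,0],0.03],[[0.035,-0.012,0],[0,0,0],0.03],[[0,0,0],[0,0,0],0.03]]' && python3 -m pendant '[[[0,0,0],[0,0,9.2],0.03],[[0,0,0],[0,0,9.2],0.03],[[0,0,0],[0,0,9.2],0.03],[[0,0,0],[0,0,9.2],0.03],[[0,0,0],[0,0,9.2],0.03],[[0,0,0],[0,0,9.2],0.03],[[0,0,0],[0,0,9.2],0.03],[[0,0,0],[0,0,9.2],0.03],[[0,0,0],[0,0,0],0.03],[[0,0,0],[0,0,0],0.03]]'
python3 - <<'E'
from h import *
delta([0.53,0.3965,0.153],-80.1)
im,d,W=grab('wrist'); save('wrist4.png',im,1.5); np.savez('wrist4.npz',im=im,W=W)
im,d,W=grab('top'); save('top4.png',im,1.5); np.savez('top4.npz',im=im,W=W)
E
```

```text
clock: 9.85
position: [0.5257, 0.4013, 0.1528]
ee_rot: [-2.339, -2.093, 0.0]
force: [0.3, -0.3, -0.9]
width: 0.478
clock: 11.1
position: [0.5287, 0.3969, 0.1528]
ee_rot: [3.129, 0.271, -0.0]
force: [-0.1, -0.2, 0.3]
width: 0.479
pos [0.5287 0.3969 0.1528] x ang 9.89 y ang -80.11 z [-2.e-04 -5.e-04 -1.e+00] t 11.1 w 44.0 F [-0.1 -0.2  0.3]
shift mm [ 1.2  0.6 -0.2]
turn deg (before) [ 0.03  0.02 -0.01] shift after turn [ 1.2  0.6 -0.2]
```

View pics/wrist4.png

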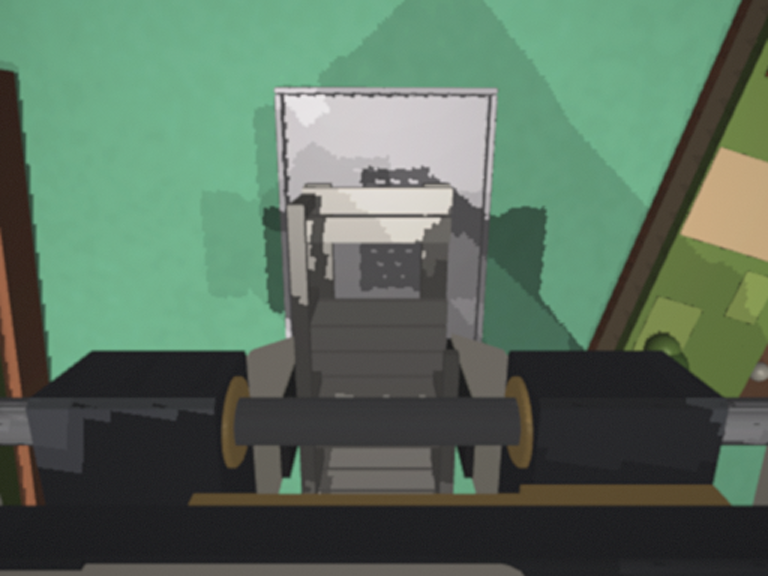

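```bash
python3 - <<'E'
from h import *
W=np.load('wrist4.npz')['W']; p=np.array([.5287,.3969,.1528]); a=np.radians(9.89)
X=np.array([np.cos(a),np.sin(a)]);Yt=np.array([np.sin(a),-np.cos(a)])
x=(W[...,:2]-p[:2])@X*1000; y=(W[...,:2]-p[:2])@Yt*1000; z=W[...,2]*1000
w=(z>11)&(z<18)&(abs(y)<90)&(x<130)&(x>0)
for x0 in range(30,105,15):
    m=w&(x>=x0)&(x<x0+15); print(x0,m.sum(),np.round(np.percentile(y[m],[1,99]),1))
m=w&(abs(y)<50)&(x>70); print('far wall x',np.percentile(x[m],[2,98]),'floor z',np.nanmedian(z[(abs(y)<40)&(x>75)&(x<90)]))
b=(z>140)&(abs(y)<30)&(x>20)&(x<80); print('bridge',np.percentile(y[b],[1,99]),x[b].max(),np.percentile(z[b],[2,50,98]))
E
```

```text
30 141 [-63.1  71.7]
45 149 [-62.9  71.7]
60 154 [-62.7  71.8]
75 166 [-63.   71.8]
90 808 [-61.9  71. ]
far wall x [ 97.54796361 101.02515061] floor z 4.092347008419359
bridge [-29.46157299  29.4894538 ] 60.54179688566464 [188.33459148 276.41651222 296.85338006]
```

```bash
python3 -m pendant '[[[0.001,0.004,0.04],[0,0,0],0.03],[[0,0,0.045],[0,0,0],0.03],[[0,0,0.045],[0,0,0],0.03],[[0,0,0.03],[0,0,0],0.03],[[0,0,0.01],[0,0,0],0.03],[[0,0,0.003],[0,0,0],0.03],[[0,0,0],[0,0,0],0.03]]'
```

```text
clock: 12.08
position: [0.531, 0.3944, -0.0189]
ee_rot: [-3.129, -0.266, -0.002]
force: [0.5, -0.3, 0.3]
width: 0.478
```

```bash
python3 -m pendant '[[[0,0,0.003],[0,0,0],0.03],[[0,0,0.002],[0,0,0],0.03],[[0,0,0],[0,0,0],0.03]]'; python3 -m pendant '[[[0,0,0.001],[0,0,0],0.03],[[0,0,0],[0,0,0],0.03]]'
```

```text
clock: 12.45
position: [0.5303, 0.3938, -0.0249]
ee_rot: [-3.13, -0.266, -0.0]
force: [1.6, 0.7, -1.1]
width: 0.478
clock: 12.7
position: [0.5304, 0.3938, -0.025]
ee_rot: [3.13, 0.266, 0.001]
force: [-2.5, -1.9, 8.7]
width: 0.474
```

Contact with the tray floor: 8.7 N upward at the predicted height, which confirms the offset. Release to 60 mm and back out.

```bash
python3 -m pendant '[[[0,0,0],[0,0,0],0.06],[[0,0,0],[0,0,0],0.06],[[0,0,0],[0,0,0],0.06],[[0,0,0],[0,0,0],0.06]]'; python3 -m pendant '[[[0,0,-0.03],[0,0,0],0.06],[[0,0,-0.05],[0,0,0],0.06],[[0,0,-0.05],[0,0,0],0.09],[[0,0,-0.05],[0,0,0],0.09],[[0,0,0],[0,0,0],0.0918]]'
python3 - <<'E'
from h import *
delta([0.4941,-0.4241,0.2],-102.2)
im,d,W=grab('wrist'); save('wrist5.png',im,1.5); np.savez('wrist5.npz',im=im,W=W)
E
```

```text
clock: 13.2
position: [0.5302, 0.3938, -0.0262]
ee_rot: [3.13, 0.266, -0.0]
force: [-0.1, -0.0, 0.4]
width: 0.652
clock: 13.82
position: [0.5322, 0.396, 0.1588]
ee_rot: [-3.126, -0.266, -0.01]
force: [-0.5, 0.5, -0.1]
width: 0.932
pos [0.5322 0.396  0.1588] x ang 9.71 y ang -80.29 z [ 0.0062  0.0053 -1.    ] t 13.82 w 85.6 F [-0.5  0.5 -0.1]
shift mm [-175.6  801.7  -45.8]
turn deg (before) [-0.32 -0.35 21.91] shift after turn [136.1 809.6 -41.2]
```

View pics/wrist5.png

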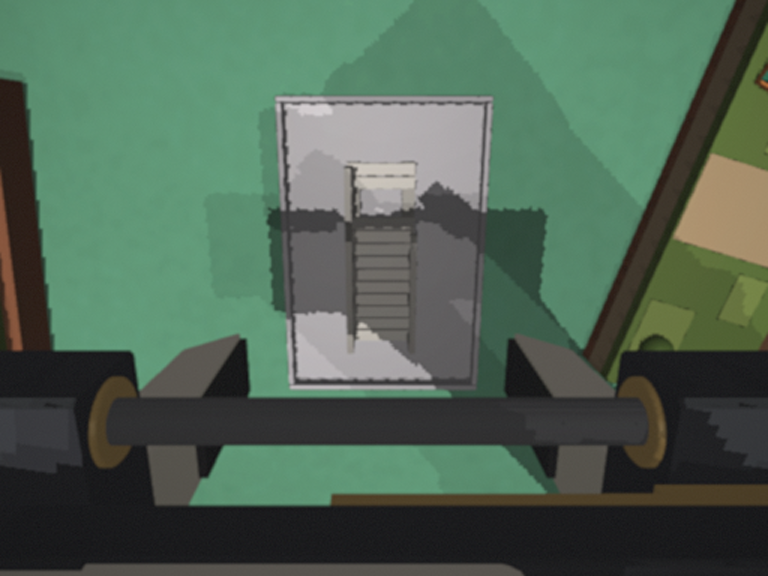

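The old bridge lies flat in the tray, at display (382,250), clear of the walls. Next, bridge_b.

```bash
python3 -m pendant '[[[-0.01,0.045,-0.01],[0,0,0],0.0918],[[-0.01,0.045,-0.01],[0,0,0],0.0918],[[-0.01,0.045,-0.01],[0,0,0],0.0918],[[-0.01,0.045,-0.01],[0,0,0],0.0918],[[-0.01,0.045,0],[0,0,0],0.0918],[[-0.01,0.045,0],[0,0,0],0.0918],[[-0.01,0.045,0],[0,0,0],0.0918],[[-0.01,0.045,0],[0,0,0],0.0918],[[-0.01,0.045,0],[0,0,0],0.0918],[[-0.01,0.045,0],[0,0,0],0.0918]]' && python3 -m pendant '[[[-0.01,0.045,0],[0,0,0],0.0918],[[-0.01,0.045,0],[0,0,0],0.0918],[[-0.01,0.045,0],[0,0,0],0.0918],[[-0.01,0.045,0],[0,0,0],0.0918],[[-0.01,0.045,0],[0,0,0],0.0918],[[-0.01,0.045,0],[0,0,0],0.0918],[[-0.01,0.045,0],[0,0,0],0.0918],[[-0.006,0.036,0],[0,0,0],0.0918],[[0,0,0],[0,0,0],0.0918]]' && python3 -m pendant '[[[0,0,0],[0,0,10],0.0918],[[0,0,0],[0,0,10],0.0918],[[0,0,0],[0,0,2],0.0918],[[0,0,0],[0,0,0],0.0918],[[0,0,0],[0,0,0],0.0918]]'
python3 - <<'E'
from h import *
delta([0.4941,-0.4241,0.2],-102.2)
im,d,W=grab('wrist'); save('wrist6.png',im,1.5); np.savez('wrist6.npz',im=im,W=W)
E
```

```text
clock: 15.12
position: [0.5065, -0.0683, 0.1926]
ee_rot: [-3.13, -0.266, 0.004]
force: [0.5, -0.2, -0.5]
width: 1.002
clock: 16.25
position: [0.4896, -0.4287, 0.1916]
ee_rot: [-3.131, -0.258, 0.005]
force: [-1.3, 0.4, -0.2]
width: 1.001
clock: 16.88
position: [0.492, -0.4252, 0.1937]
ee_rot: [-3.124, 0.332, 0.0]
force: [-0.1, -0.0, 0.1]
width: 1.0
pos [ 0.492  -0.4252  0.1937] x ang -12.13 y ang -102.13 z [-2.e-04  2.e-04 -1.e+00] t 16.88 w 91.8 F [-0.1 -0.   0.1]
shift mm [ 1.9 -1.5 -6.3]
turn deg (before) [-0.01  0.02  0.07] shift after turn [ 1.9 -1.5 -6.3]
```

View pics/wrist6.png

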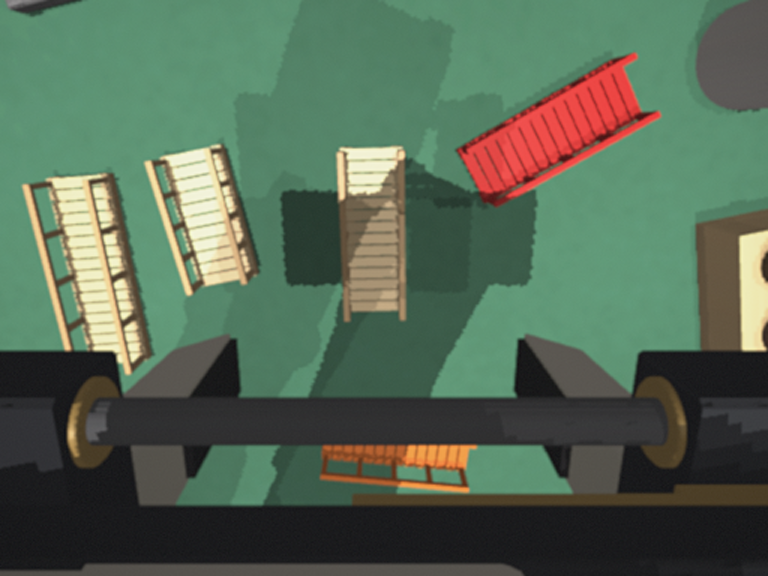

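```bash
python3 - <<'E'
from h import *
W=np.load('wrist6.npz')['W'].copy(); s=arm.observe(); p=np.array([.492,-.4252,.1937]); a=np.radians(-12.13)
X=np.array([np.cos(a),np.sin(a)]);Yt=np.array([np.sin(a),-np.cos(a)])
x=(W[...,:2]-p[:2])@X*1000; y=(W[...,:2]-p[:2])@Yt*1000; z=W[...,2]*1000
near=(abs(y)<40)&(abs(x)<90)
r=near&(z>32)&(z<42)
for sg in (y<0,y>0):
    m=r&sg; k=np.polyfit(x[m],y[m],1); print('rail',m.sum(),np.round([y[m].min(),y[m].max(),x[m].min(),x[m].max(),np.median(z[m]),np.degrees(np.arctan(k[0])),k[1]],2))
m=near&(z>5)&(z<15); print('deck',cv2.minAreaRect(np.stack([x[m],y[m]],1).astype(np.float32)),np.median(z[m]))
m=near&(z>5)&(z<42); print('all',cv2.minAreaRect(np.stack([x[m],y[m]],1).astype(np.float32)))
E
```

```text
rail 469 [-27.36 -20.99 -55.34  62.11  36.11  -1.27 -23.97]
rail 450 [ 13.09  18.73 -54.45  62.99  36.07  -1.46  15.87]
deck ((3.90216064453125, -3.8729076385498047), (43.623077392578125, 121.47394561767578), 88.51736450195312) 10.054201174638692
all ((3.9377098083496094, -4.208896636962891), (44.00617599487305, 121.48699951171875), 88.6905288696289)
```

Centre is at tool (+3.9, −4.1) mm, turned −1.4°, and measures 121.5 × 44 mm, which confirms it as bridge_b. Align and descend with the jaws at 75 mm so they clear the red look-alike.

```bash
python3 -m pendant '[[[0.004,-0.004,0.02],[0,0,-1.4],0.075],[[0,0,0.045],[0,0,0],0.075],[[0,0,0.05],[0,0,0],0.075],[[0,0,0.045],[0,0,0],0.075],[[0,0,0.033],[0,0,0],0.075],[[0,0,0],[0,0,0],0.075],[[0,0,0],[0,0,0],0.075],[[0,0,0],[0,0,0],0.075]]'
python3 -c "
from h import *
delta([0.492+.0039*.9777+.0041*.2101,-.4252-.0039*.2101+.0041*.9777,-0.0295],-103.5+2.8-.0)"
```

```text
clock: 17.92
position: [0.4979, -0.4233, 0.0029]
ee_rot: [3.126, -0.298, 0.004]
force: [-0.4, -0.6, -0.1]
width: 0.819
pos [ 0.4979 -0.4233  0.0029] x ang -10.88 y ang -100.88 z [ 0.0026 -0.0019 -1.    ] t 17.93 w 75.2 F [-0.4 -0.6 -0.1]
shift mm [-1.5 -1.  32.4]
turn deg (before) [ 0.08 -0.16 -0.18] shift after turn [-1.4 -1.  32.4]
```

```bash
python3 -m pendant '[[[-0.001,-0.001,0.02],[0,0,0],0.075],[[0,0,0.01],[0,0,0],0.075],[[0,0,0.002],[0,0,0],0.075],[[0,0,0],[0,0,0],0.075]]'; python3 -m pendant '[[[0,0,0],[0,0,0],0.03],[[0,0,0],[0,0,0],0.03],[[0,0,0],[0,0,0],0.03],[[0,0,0],[0,0,0],0.03],[[0,0,0],[0,0,0],0.03],[[0,0,0],[0,0,0],0.03]]' 20;  python3 -m pendant '[[[0,0,-0.02],[0,0,0],0.03],[[0,0,-0.04],[0,0,0],0.03],[[0,0,-0.05],[0,0,0],0.03],[[0,0,-0.05],[0,0,0],0.03],[[0,0,-0.04],[0,0,0],0.03],[[0,0,0],[0,0,0],0.03]]'
python3 -c "
from h import *
delta([0.5873,0.0885,0.17],-6.7)"
```

```text
clock: 18.42
position: [0.4963, -0.4215, -0.0306]
ee_rot: [3.127, -0.298, 0.001]
force: [0.1, -0.4, 0.8]
width: 0.818
clock: 19.18
position: [0.496, -0.4213, -0.0309]
ee_rot: [3.127, -0.298, 0.0]
force: [-0.5, 0.1, 2.2]
width: 0.476
clock: 19.92
position: [0.4979, -0.4225, 0.1743]
ee_rot: [3.123, -0.298, 0.011]
force: [-0.1, 0.5, -1.5]
width: 0.478
pos [ 0.4979 -0.4225  0.1743] x ang -10.88 y ang -100.88 z [ 0.0065 -0.0046 -1.    ] t 19.93 w 43.9 F [-0.1  0.5 -1.5]
shift mm [  -8.7 -518.7    2.5]
turn deg (before) [  0.49  -0.16 -94.18] shift after turn [518.   29.1   4.3]
```

Gripped (43.9 mm) and lifted. Carry to the crossing, then turn.

```bash
python3 -m pendant '[[[-0.001,-0.035,0],[0,0,0],0.03],[[-0.001,-0.045,0],[0,0,0],0.03],[[-0.001,-0.045,0],[0,0,0],0.03],[[-0.001,-0.045,0],[0,0,0],0.03],[[-0.001,-0.045,0],[0,0,0],0.03],[[-0.001,-0.045,0],[0,0,0],0.03],[[-0.001,-0.045,0],[0,0,0],0.03],[[-0.001,-0.045,0],[0,0,0],0.03],[[-0.001,-0.045,0],[0,0,0],0.03],[[0,-0.045,0],[0,0,0],0.03]]' && python3 -m pendant '[[[0,-0.045,0],[0,0,0],0.03],[[0,-0.034,0],[0,0,0],0.03],[[0,0,0],[0,0,-9],0.03],[[0,0,0],[0,0,-9],0.03],[[0,0,0],[0,0,-9],0.03],[[0,0,0],[0,0,-9],0.03],[[0,0,0],[0,0,-9],0.03],[[0,0,0],[0,0,-9],0.03],[[0,0,0],[0,0,-9],0.03],[[0,0,0],[0,0,-9],0.03]]' && python3 -m pendant '[[[0,0,0],[0,0,-9],0.03],[[0,0,0],[0,0,-9],0.03],[[0,0,0],[0,0,-4],0.03],[[0,0,0],[0,0,0],0.03],[[0,0,0],[0,0,0],0.03],[[0,0,0],[0,0,0],0.03]]'
python3 - <<'E'
from h import *
delta([0.5873,0.0885,0.10],-6.7)
s=arm.observe()
im,d,W=grab('wrist'); save('wrist7.png',im,1.5); np.savez('wrist7.npz',im=im,W=W,p=s['position'],r=s['ee_rot'])
E
```

```text
clock: 21.18
position: [0.5696, 0.0139, 0.1688]
ee_rot: [3.127, -0.298, -0.001]
force: [0.7, -0.0, 0.2]
width: 0.477
clock: 22.42
position: [0.5844, 0.0899, 0.1687]
ee_rot: [-2.701, -1.604, 0.002]
force: [0.2, 0.8, -1.6]
width: 0.475
clock: 23.18
position: [0.585, 0.0902, 0.1689]
ee_rot: [2.352, 2.083, -0.0]
force: [-0.5, 0.1, -1.3]
width: 0.478
pos [0.585  0.0902 0.1689] x ang 83.07 y ang -6.93 z [-1.e-04 -2.e-04 -1.e+00] t 23.18 w 43.9 F [-0.5  0.1 -1.3]
shift mm [-1.3  2.5 68.9]
turn deg (before) [-0.    0.01 -0.23] shift after turn [-1.4  2.5 68.9]
```

View pics/wrist7.png

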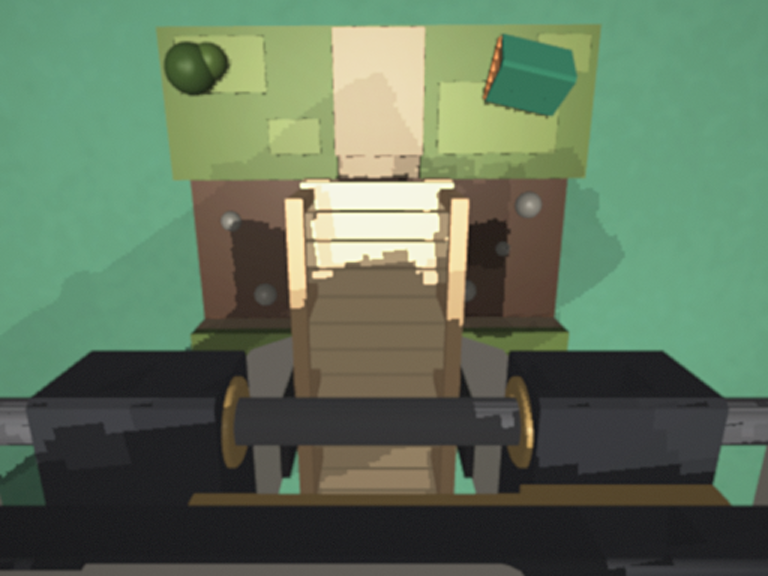

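```bash
cat > m.py <<'E'
from h import *
import sys
def meas(f, zu):
    q=np.load(f); W=q['W']; p=q['p']; a=np.radians(-6.65)
    C=np.array([.5873,.0885]); X=np.array([np.cos(a),np.sin(a)]); Y=np.array([-X[1],X[0]])
    x=(W[...,:2]-C)@X*1000; y=(W[...,:2]-C)@Y*1000; z=W[...,2]*1000; v=np.mgrid[0:384,0:512][0]
    nb=(abs(x)<35)&(y>-75)&(y<75)
    dk=nb&(abs(z-zu-10)<3)&(y>20); rl=nb&(abs(z-zu-36)<3)&(y>15)&(v<235)
    print('deck far end y by x',[np.round(np.percentile(y[dk&(abs(x-c)<5)],99),1) for c in (-12,0,12)])
    for nm,sg in (('L',x<0),('R',x>0)):
        m=rl&sg
        if m.sum()>20:
            k=np.polyfit(y[m],x[m],1); print('rail',nm,m.sum(),'x@0',round(k[1],2),'ang',round(np.degrees(np.arctan(k[0])),2),'x range',np.round(np.percentile(x[m],[1,50,99]),1),'y max',round(y[m].max(),1),'z',round(np.median(z[m]),1))
    bank=(abs(z-42)<4)&(y>40)&(y<150)
    print('bank z',np.round(np.median(z[bank&(y>75)]),1))
    for c in (-100,-80,-60,-40,40,60,80,100):
        m=bank&(abs(x-c)<8); print('edge x',c,'inner',np.round(np.percentile(y[m],.5),1),'outer',np.round(np.percentile(y[m],99.5),1),end='; ')
    print()
    for c in (80,95,110,125):
        m=bank&(abs(y-c)<6); print('lat y',c,np.round(np.percentile(x[m],[.3,99.7]),1),end='; ')
    print()
    m=(abs(x)<15)&(y>55)&(y<90)&(abs(z-42)<4); print('ledge back edge', np.round([np.percentile(y[m&(abs(x-c)<5)],.5) for c in (-10,0,10)],1))
    m=(y>52)&(y<63)&(abs(z-32)<4)&(abs(x)<40); print('ledge x', m.sum(), np.round(np.percentile(x[m],[1,99]),1) if m.sum() else '')
    T=R.from_rotvec(q['r']).as_matrix(); print('tcp in frame',np.round([(p[:2]-C)@X*1000,(p[:2]-C)@Y*1000,p[2]*1000],1),'xang rel',round(np.degrees(np.arctan2(T[1,0],T[0,0]))-83.35,2))
meas(sys.argv[1],float(sys.argv[2]))
E
python3 m.py wrist7.npz 200
```

```text
deck far end y by x [np.float64(63.1), np.float64(63.0), np.float64(62.9)]
rail L 1208 x@0 -21.58 ang 0.25 x range [-23.6 -21.4 -19.4] y max 61.8 z 235.8
rail R 1218 x@0 18.05 ang 0.26 x range [16.3 18.2 20.4] y max 61.6 z 235.8
bank z 42.4
edge x -100 inner 50.3 outer 134.9; edge x -80 inner 50.2 outer 134.7; edge x -60 inner 50.1 outer 134.6; edge x -40 inner 51.8 outer 134.5; edge x 40 inner 51.3 outer 134.9; edge x 60 inner 50.3 outer 134.8; edge x 80 inner 50.2 outer 134.7; edge x 100 inner 50.1 outer 134.6; 
lat y 80 [-124.5  124.1]; lat y 95 [-124.6  124.3]; lat y 110 [-124.5  124.2]; lat y 125 [-124.7  124.1]; 
ledge back edge [64.8 64.8 64.7]
ledge x 647 [-25.   24.3]
tcp in frame [ -2.5   1.4 168.9] xang rel -0.28
```

The frame checks out: the banks are at 50.2/134.7 mm, the sides at ±124.4, and the ledge spans −25…+24.3. The held bridge is off by (−1.6, +1.9) mm and −0.25°. Correct that and come down to just above the ledge.

```bash
python3 -m pendant '[[[-0.0019,0.0016,0.03],[0,0,-0.25],0.03],[[0,0,0.04],[0,0,0],0.03],[[0,0,0.035],[0,0,0],0.03],[[0,0,0.015],[0,0,0],0.03],[[0,0,0.005],[0,0,0],0.03],[[0,0,0],[0,0,0],0.03],[[0,0,0],[0,0,0],0.03]]'
python3 - <<'E'
from h import *
delta(None)
s=arm.observe()
im,d,W=grab('wrist'); save('wrist8.png',im,1.5); np.savez('wrist8.npz',im=im,W=W,p=s['position'],r=s['ee_rot'])
E
python3 m.py wrist8.npz 75
```

```text
clock: 24.1
position: [0.5874, 0.0883, 0.0452]
ee_rot: [2.346, 2.088, 0.003]
force: [-0.2, 0.6, -0.1]
width: 0.479
pos [0.5874 0.0883 0.0452] x ang 83.36 y ang -6.64 z [ 2.e-03  3.e-04 -1.e+00] t 24.1 w 44.0 F [-0.2  0.6 -0.1]
deck far end y by x [np.float64(61.5), np.float64(61.4), np.float64(61.4)]
rail L 1261 x@0 -19.08 ang -0.01 x range [-21.3 -19.  -17.2] y max 60.2 z 112.1
rail R 1248 x@0 20.37 ang 0.07 x range [18.6 20.4 22.7] y max 60.1 z 112.2
bank z 42.5
edge x -100 inner 49.9 outer 106.1; edge x -80 inner 50.0 outer 118.1; edge x -60 inner 49.9 outer 118.3; edge x -40 inner 49.9 outer 118.3; edge x 40 inner 50.0 outer 118.3; edge x 60 inner 49.8 outer 118.3; edge x 80 inner 49.7 outer 91.1; edge x 100 inner 49.8 outer 88.5; 
lat y 80 [-124.7  124. ]; lat y 95 [-124.5  124.1]; lat y 110 [-95.4 124.2]; Traceback (most recent call last):
  File "m.py", line 25, in <module>
    meas(sys.argv[1],float(sys.argv[2]))
    ~~~~^^^^^^^^^^^^^^^^^^^^^^^^^^^^^^^^
  File "m.py", line 20, in meas
    m=bank&(abs(y-c)<6); print('lat y',c,np.round(np.percentile(x[m],[.3,99.7]),1),end='; ')
                                                  ~~~~~~~~~~~~~^^^^^^^^^^^^^^^^
    return _quantile_unchecked(
        a, q, axis, out, overwrite_input, method, keepdims, weights)
    return _ureduce(a,
                    func=_quantile_ureduce_func,
    ...<5 lines>...
                    overwrite_input=overwrite_input,
                    method=method)
    r = func(a, **kwargs)
    result = _quantile(arr,
                       quantiles=q,
    ...<2 lines>...
                       out=out,
                       weights=wgt)
    slices_having_nans = np.isnan(arr[-1, ...])
                                  ~~~^^^^^^^^^
IndexError: index -1 is out of bounds for axis 0 with size 0
```

View pics/wrist8.png

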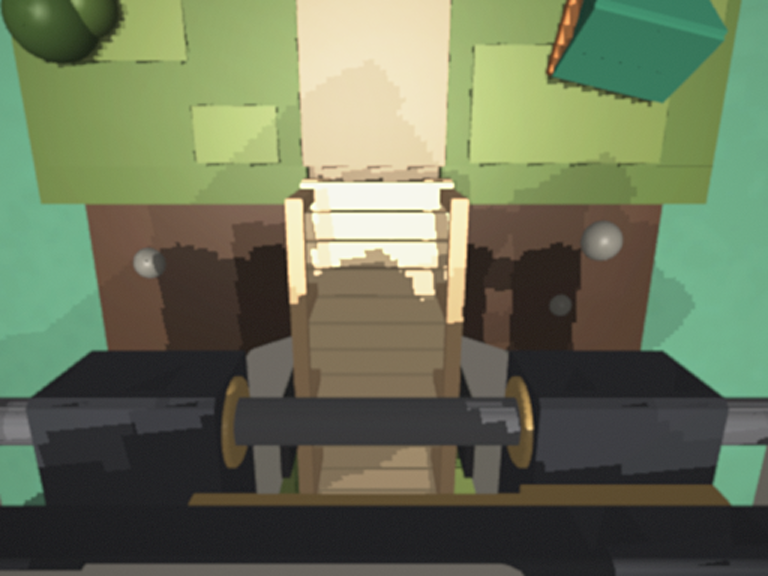

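The bridge is centred within 1 mm. Descend the rest gently.

```bash
python3 -m pendant '[[[-0.0004,-0.0008,0.02],[0,0,0],0.03],[[0,0,0.014],[0,0,0],0.03],[[0,0,0.004],[0,0,0],0.03],[[0,0,0],[0,0,0],0.03],[[0,0,0],[0,0,0],0.03]]'; python3 -m pendant '[[[0,0,0.003],[0,0,0],0.03],[[0,0,0.002],[0,0,0],0.03],[[0,0,0.0],[0,0,0],0.03],[[0,0,0],[0,0,0],0.03]]'; python3 -c "
from h import *
delta(None)"
```

```text
clock: 24.78
position: [0.5861, 0.088, 0.0065]
ee_rot: [2.346, 2.089, 0.001]
force: [-0.5, -0.4, -0.2]
width: 0.477
clock: 25.28
position: [0.5856, 0.0878, 0.001]
ee_rot: [2.346, 2.089, 0.0]
force: [-1.3, 0.2, 2.2]
width: 0.48
pos [0.5856 0.0878 0.001 ] x ang 83.37 y ang -6.63 z [ 1.e-04 -1.e-04 -1.e+00] t 25.27 w 44.0 F [-1.3  0.2  2.2]
```

```bash
python3 -m pendant '[[[0,0.0008,0.0005],[0,0,0],0.03],[[0,0,0],[0,0,0],0.03]]'; sed -i "s/for c in (80,95,110,125)/for c in (75,)/" m.py; python3 - <<'E'
from h import *
s=arm.observe()
im,d,W=grab('wrist'); save('wrist9.png',im,1.5); np.savez('wrist9.npz',im=im,W=W,p=s['position'],r=s['ee_rot'])
E
python3 m.py wrist9.npz 32
```

```text
clock: 25.52
position: [0.5856, 0.0877, 0.001]
ee_rot: [-2.346, -2.089, 0.002]
force: [-5.4, -0.9, 12.0]
width: 0.474
deck far end y by x [np.float64(74.5), np.float64(74.5), np.float64(74.5)]
rail L 1217 x@0 -20.64 ang 0.01 x range [-22.8 -20.6 -18.7] y max 59.4 z 68.1
rail R 1218 x@0 18.96 ang 0.02 x range [17.1 18.9 21.2] y max 59.4 z 68.0
bank z 42.5
edge x -100 inner 50.0 outer 106.4; edge x -80 inner 50.1 outer 107.6; edge x -60 inner 50.1 outer 107.7; edge x -40 inner 50.0 outer 107.8; edge x 40 inner 50.0 outer 107.7; edge x 60 inner 50.0 outer 107.6; edge x 80 inner 49.6 outer 91.5; edge x 100 inner 49.6 outer 87.0; 
lat y 75 [-106.1  107.8]; 
ledge back edge [55.2 55.3 55.3]
ledge x 654 [-25.4  24.7]
tcp in frame [-1.6 -1.   1. ] xang rel 0.03
```

View pics/wrist9.png

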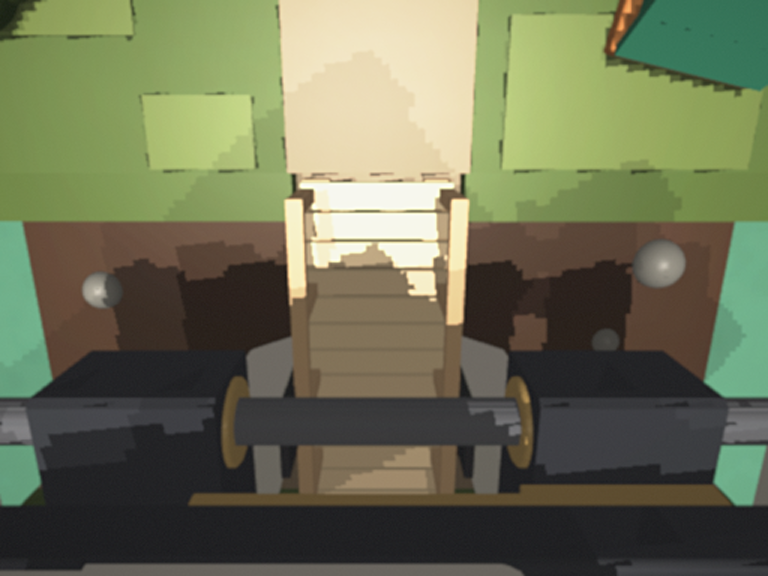

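Rail tops are at 68.0–68.1 mm (68 expected), centre x is about −0.8 mm, the rail ends read 59.4 mm, and the 12 N reading shows firm contact. It's seated, so release and rise.

```bash
python3 -m pendant '[[[0,0,-0.0005],[0,0,0],0.03],[[0,0,0],[0,0,0],0.07],[[0,0,0],[0,0,0],0.07],[[0,0,0],[0,0,0],0.07],[[0,0,0],[0,0,0],0.07],[[0,0,0],[0,0,0],0.07]]'; python3 -m pendant '[[[0,0,-0.02],[0,0,0],0.07],[[0,0,-0.05],[0,0,0],0.08],[[0,0,-0.06],[0,0,0],0.09],[[0,0,-0.06],[0,0,0],0.0918],[[0,0,-0.06],[0,0,0],0.0918],[[0,0,0],[0,0,0],0.0918],[[0,0,0],[0,0,0],0.0918],[[0,0,0],[0,0,0],0.0918]]'; python3 - <<'E'
from h import *
delta(None)
s=arm.observe()
im,d,W=grab('wrist'); save('wrist10.png',im,1.5); np.savez('wrist10.npz',im=im,W=W,p=s['position'],r=s['ee_rot'])
q=W; a=np.radians(-6.65); C=np.array([.5873,.0885]); X=np.array([np.cos(a),np.sin(a)]); Y=np.array([-X[1],X[0]])
x=(W[...,:2]-C)@X*1000; y=(W[...,:2]-C)@Y*1000; z=W[...,2]*1000
m=(abs(x)<30)&(abs(y)<75)&(abs(z-68)<4); print(cv2.minAreaRect(np.stack([x[m],y[m]],1).astype(np.float32)))
for nm,k in (('near',y<-30),('far',y>30),('left',x<0),('right',x>0)): print(nm,np.round(np.median(z[m&k]),2))
d=(abs(x)<14)&(abs(y)<58)&(abs(z-42)<5); A=np.stack([x[d],y[d],np.ones(d.sum())],1); print('deck plane',np.linalg.lstsq(A,z[d],rcond=None)[0])
im,dd,_=grab('top'); save('top10.png',im,1.5)
E
python3 m.py wrist10.npz 32
```

```text
clock: 26.32
position: [0.5864, 0.0877, 0.0009]
ee_rot: [2.346, 2.089, -0.0]
force: [0.1, -0.1, 0.7]
width: 0.758
clock: 27.32
position: [0.5855, 0.0873, 0.2498]
ee_rot: [-2.345, -2.089, 0.003]
force: [-0.4, -0.1, -0.5]
width: 0.997
pos [0.5855 0.0873 0.2498] x ang 83.38 y ang -6.62 z [-2.3e-03 -6.0e-04 -1.0e+00] t 27.32 w 91.5 F [-0.4 -0.1 -0.5]
((-0.10416603088378906, 1.0951957702636719), (44.05478286743164, 117.66293334960938), 0.005635987967252731)
near 67.89
far 68.03
left 67.86
right 67.84
deck plane [-3.88333907e-04  2.50419047e-03  4.18620439e+01]
deck far end y by x [np.float64(74.0), np.float64(74.0), np.float64(74.0)]
rail L 162 x@0 -20.22 ang 0.01 x range [-22.1 -20.1 -18.5] y max 59.9 z 68.0
rail R 162 x@0 19.24 ang 0.93 x range [17.9 19.8 21.8] y max 59.9 z 67.9
bank z 42.4
edge x -100 inner 51.2 outer 134.5; edge x -80 inner 51.2 outer 134.5; edge x -60 inner 51.2 outer 134.5; edge x -40 inner 51.2 outer 134.4; edge x 40 inner 51.2 outer 134.4; edge x 60 inner 51.2 outer 134.4; edge x 80 inner 51.1 outer 134.4; edge x 100 inner 51.2 outer 134.4; 
lat y 75 [-124.5  123.9]; 
ledge back edge [55.6 55.6 55.6]
ledge x 111 [-24.9  24.8]
tcp in frame [ -1.7  -1.4 249.8] xang rel 0.03
```

View pics/wrist10.png

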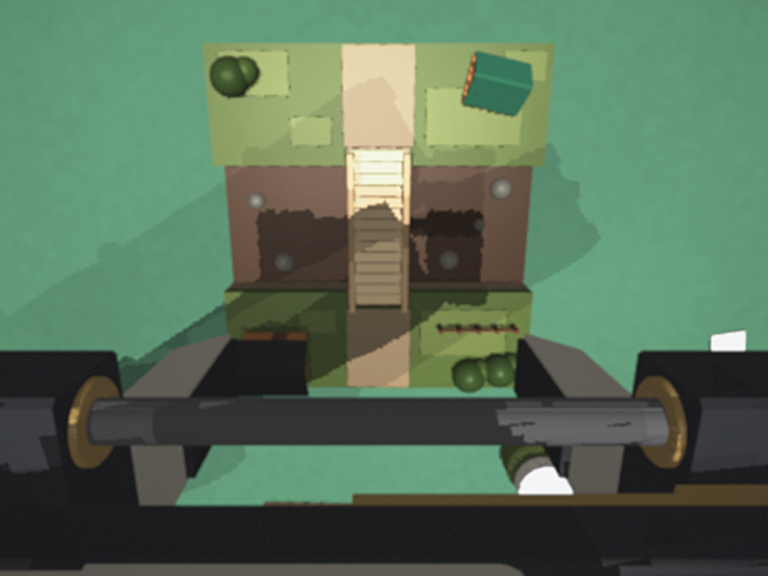

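View pics/top10.png

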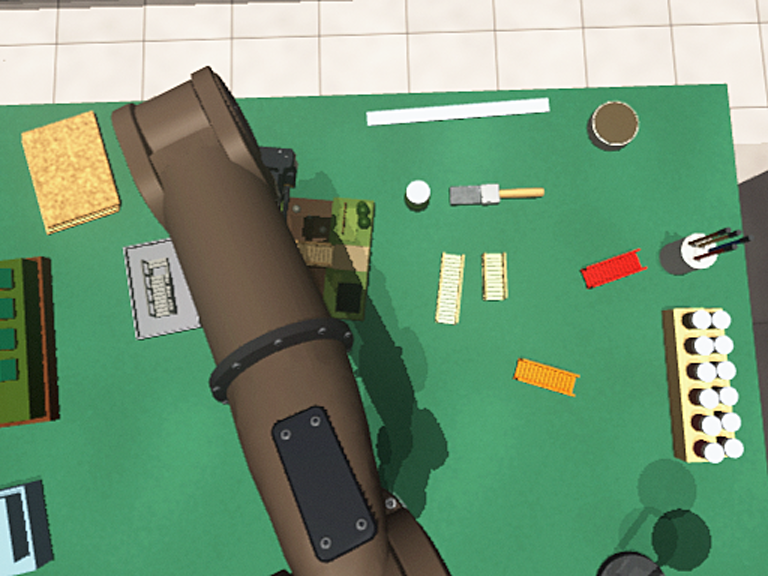

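The wrist view shows the new bridge in the crossing, display (378,230). Its centre is within about 1 mm, the rail tops are at 67.9–68.0 mm, and it is level within 0.15°, with the deck at 41.9 mm flush with the banks at 42.4. The top view shows the old bridge in the tray at (160,288), with bridges a and c, the jar and the brush unmoved. The tent still stands where it was. The gripper is clear and empty.

```bash
python3 -c "
from h import *
print(arm.sign_off())"
```

```text
the job is handed in; nothing more can be done
None
```

I laid the broken bridge flat in the scrap tray, then seated the 122 mm new bridge in the crossing and handed the job in at about 27 s of the 58 s allowed. The hand-in gives no verdict, so these are my own checks.

**New bridge:**
- **Position:** it sits within about 1 mm of the crossing centre, with its length in line with the crossing to about 0.1°. One fit to a single rail read 0.9° off, but the whole-bridge outline read 0.0°.
- **Height and level:** the rail tops are at 67.9–68.0 mm, where 68 is expected. The deck is at 41.9 mm, level within 0.15° and flush with the banks.

**Old bridge:** it lies flat and right way up in the tray, judged from pictures taken after release. Before letting go I felt the tray floor (8.7 N) at the expected height.

**Everything else:** in the last pictures the 98 and 146 mm bridges, jar, brush and tent look unmoved, though I compared them only by eye. The gripper is open and well clear.

**What disagreed:**
- **Tool position:** the fingertips are really about 34 mm above the reported TCP. My first grasp therefore closed just above the old bridge's rails without touching it. I measured the offset in the wrist camera's depth image and allowed for it after that.
- **Checking script:** a few edge readings in the last two runs were wrong because the script mixed the deck with the bank top. I used the rail and plane measurements instead.

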